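# Pair the castings with their corner jigs and hold one home

### The arm

A 6-joint arm with a two-finger parallel gripper is mounted at the origin on a cart in front of the work surface, level with it; the furniture and walls round the work are solid. World frame = base frame: x ahead of the robot, y to its left, z up, the work surface at z = 0. Lengths are in mm, angles in degrees, forces in N, time in s.
With the tool pointing down it reaches from about 350 to 850 mm from the base axis. Payload 8.1 kg.
Tool frame: the origin (TCP) lies at the very end of the fingers, on their centre line; the grasp point (between the pads) lies 19 mm behind it; z points along the fingers, y is the line along which they close (so a half turn about z gives the same grasp; the last joint's range is limited). The gripper opens to 85 mm and grips with 20 to 120 N. Pads are 22 mm wide; open, the fingers measure 114 mm over their backs; the gripper's body (76 mm by 85 mm) begins 54 mm behind the grasp point. The pads swing forward as they close: fully open they stand 13 mm farther back than shut.
Start: joints at [65.466, 7.471, 85.268, -0, 87.261, -4.893], TCP at [201.654, 565.103, 231.292] pointing down, gripper open.
Joint ranges: [-169.43, 169.43], [-51.17, 129.36], [1.28, 143.12], [-76.62, 256.62], [0, 156.53], [-152.29, 152.29]. Speed limits (degrees/s): [136.94, 136.94, 159.86, 180, 180, 180].

### API

Orientations are given as [roll, pitch, yaw] about the fixed x, y, z axes, in that order (R = Rz(yaw) Ry(pitch) Rx(roll)).
In Python, from bench import sense, eyes, job, models gives the robot as it stands. The module is installed in compiled form; this text tells all that it offers.
- The arm moves only by the tool apply_moves, never from a script. Its argument "rows" is a list of rows, each a list of 6 numbers: the shift along the tool's x, y, z in mm, then the turn, a rotation vector about the tool's x, y, z in rad. In form: [[dx, dy, dz, rx, ry, rz], ...]. A call has exactly 5 rows; each row shifts and turns the commanded pose from where the row before left it, along the tool's axes as they then stand; what a row does not reach is not made up. A row lasts 1/8 s, in which the tool goes at most 62.5 mm and 10.7 degrees, less where a joint would pass 70% of its speed; a pose out of reach is approached as far as the arm can. A call is refused whole if a number of a shift passes 62.5 or a number of a turn 0.188, either way. A call with a gripper value outside its range is refused whole. "fingers" is the finger opening in mm, from 0 to 85.4, set as the call begins (left out, the last holds). The fingers move at their own pace and stop on an object; "grip_force" is the grip in N (left out, the last holds). Time passes only in rows, so rows that do not move let the fingers close, or fill a call up. It gives the time, the measured TCP pose, the force, the opening and the grip force at its end, in the units of the state.
- sense(): the state, without advancing time (a new reading comes with each control period).
- eyes.snapshot(name): name is "side" or "top" or "wrist"; returns (picture, depth): 400x640x3 uint8, red, green, blue; 400x640 float32, mm along the optical axis (not along the pixel's ray), 0 where there is no reading.
- eyes.get_calibration(name): a dict with "intrinsics" (3x3 intrinsics, pixels), "D" ([k1, k2, p1, p2, k3] as OpenCV has them; the pictures are not rectified), "R" (3x3) and "t" (3): a world point X has camera coordinates R X + t; the wrist camera has in their place "mount" (4x4, takes a point from camera to tool coordinates, whose origin is the TCP and whose axes are the flange's). Camera axes: x right, y down, z forward; pixel columns grow to the right and rows downward; lengths in mm; the calibration is good to about 2 mm. A picture is of the moment at which its call begins: read the wrist's pose just before it. get_calibration takes no time and is no camera call.
- job.hand_in(): hands the job in; it is judged then, once.
Trained networks look in the newest picture that a camera, given by its name, has taken for a name from the list of things; names that differ only in an ending like _2 or _b are one class to them, and where a whole thing is asked for, a point or a joint stands for the part that bears it (a point fixed in the world has none). Each returns a list of dicts, best first, with "confidence" (0 to 1); they miss things now and then, are a little off and sometimes report something else, mostly with a low value. They report only what shows in the picture. A call takes as long as a camera call.
- models.boxes_of(name, camera): "xyz" ([x, y, z] in mm, in world coordinates, good to about 4 mm: the middle of the surface that is visible of it).
- models.cut_out(name, camera): "pixels" (400x640 bool, what is visible of it).
- models.place_of(name, camera): "xyz" ([x, y, z] in mm, in world coordinates, good to about 4 mm: a listed point, or the origin of a listed thing).
The state is a dict: "time": time; "joint_pos": joint angles; "qd": joint speeds; "joint_efforts": joint torques, N m; "tool_pos": TCP position; "tcp_rot": TCP orientation; "ft_force": force on the tool from outside, world axes, zero at the start; "wrist_torque": the same for the moment, N m; "finger_gap": finger opening in mm; "grip_force": force on a finger pad.
Only numpy, scipy, OpenCV 4.12 (cv2) and the standard library are available. Lean on these libraries where they do the work, as an engineer would, in place of code of your own. Each camera call takes 0.05 s, during which the arm holds its last target. There are 200 camera calls.

### The job

Each resin casting belongs in the corner jig of its own colour. Set the red casting flat in the red jig, slid up against both fences, and let go of it there; then set the blue casting flat in the blue jig, press it gently into the corner so that it bears on both fences at once, and keep holding it pressed there: the program finishes while still holding. Leave the tin, the beaker and the dropper bottle alone.

Things in the scene. Friction and masses are not known exactly. Their poses are not given: they have to be found in the camera images.
- blue_casting: loose blue resin casting, about 120 g: square block 50x50x24 mm; a square pouring stub 20x20 mm stands on the middle of its top, up to 54 mm above its underside, sides parallel to the block's. Origin: centre of the underside; z up, x and y parallel to the sides. Grasp it by the stub from above
- blue_jig: corner gluing jig, fixed, waxed (friction about 0.3): plywood base 130x130x8 mm with two blue fences on top, 14 mm thick, 98 mm long, rising 20 mm above it. Origin: centre of the base's underside. Fence A: +x edge, inner face at local x = +45 mm; fence B: +y edge, inner face at local y = +45 mm. They stop 10 mm short of their corner; the other sides are open. The corner points away from the robot
- blue_corner (a point): inside corner of the blue jig on the top of its base (8 mm above the table), where the inner faces of the fences would meet; axes as the jig's: fence A at x = 0, fence B at y = 0, inside at negative x and y. A casting seated home has its origin at (-25, -25, 0) mm here
- blue_fence_a: the blue fence along the jig's +x edge, 20 mm above the base's top; its origin and axes are those of blue_jig
- blue_fence_b: the blue fence along the jig's +y edge, 20 mm above the base's top; its origin and axes are those of blue_jig
- red_casting: loose red resin casting, about 120 g: square block 50x50x24 mm; a square pouring stub 20x20 mm stands on the middle of its top, up to 54 mm above its underside, sides parallel to the block's. Origin: centre of the underside; z up, x and y parallel to the sides. Grasp it by the stub from above
- red_jig: corner gluing jig, fixed, waxed (friction about 0.3): plywood base 130x130x8 mm with two red fences on top, 14 mm thick, 98 mm long, rising 20 mm above it. Origin: centre of the base's underside. Fence A: +x edge, inner face at local x = +45 mm; fence B: +y edge, inner face at local y = +45 mm. They stop 10 mm short of their corner; the other sides are open. The corner points away from the robot
- red_corner (a point): inside corner of the red jig on the top of its base (8 mm above the table), where the inner faces of the fences would meet; axes as the jig's: fence A at x = 0, fence B at y = 0, inside at negative x and y. A casting seated home has its origin at (-25, -25, 0) mm here
- red_fence_a: the red fence along the jig's +x edge, 20 mm above the base's top; its origin and axes are those of red_jig
- red_fence_b: the red fence along the jig's +y edge, 20 mm above the base's top; its origin and axes are those of red_jig
- wax_tin: flat round aluminium tin, 58 mm across, 28 mm high; a bystander, to be left alone. Origin: centre of its underside, z up
- beaker: clear plastic beaker, 61 mm across, 78 mm high; a bystander, to be left alone. Origin: centre of its underside, z up
- dropper: yellow dropper bottle, 29 mm across, 60 mm high; a bystander, to be left alone. Origin: centre of its underside, z up

How it is judged:
By the outcome, as a careful person would: the job done as asked, in the order asked, and still so for the second after the job is handed in, while the arm keeps its last pose, push and grip.
It also fails if it takes over 66 s, if anything falls off the work surface, if the arm or the gripper's body presses on something with over 40 N, if the wrist force passes 120 N, or if a joint passes its speed limit or range.

## Working session

There is one attempt and no reset: what is moved stays moved. The work goes in short steps, Python scripts to look and compute and a tool call to move; the robot and the scene stay as the last step left them, time stands still between calls to the robot, and variables do not carry over. Pictures are saved under pics/ and viewed, at most 10 in all, crops included, and the job is handed in when it is done.

Besides the shell and the picture viewer there is one more tool, called as a command line: name --pt "numbers of a row" for each row, then --argument value for the rest. apply_moves: Moves the arm, as the interface text tells. Its arguments: {"type":"object","properties":{"rows":{"type":"array"},"fingers":{"type":"number"},"grip_force":{"type":"number"}},"required":["rows"]}

```bash
mkdir -p pics; cat > h.py <<'E'
import numpy as np, cv2
from bench import sense, eyes, job, models
from scipy.spatial.transform import Rotation as Ro
def cam(name,s=None):
    c=eyes.get_calibration(name)
    K=np.array(c["intrinsics"]);D=np.array(c["D"],float)
    if name=="wrist":
        M=np.array(c["mount"]);s=s or sense()
        Rt=Ro.from_euler('xyz',s["tcp_rot"],degrees=True).as_matrix()
        Rcw=Rt@M[:3,:3];o=Rt@M[:3,3]+np.array(s["tool_pos"])
    else:
        Rcw=np.array(c["R"]).T;o=-Rcw@np.array(c["t"])
    return K,D,Rcw,o
def cloud(name,depth,mask,s=None):
    K,D,R,o=cam(name,s)
    v,u=np.nonzero(mask&(depth>0));z=depth[v,u]
    n=cv2.undistortPoints(np.stack([u,v],1).astype(float)[:,None],K,D)[:,0]
    return np.c_[n*z[:,None],z]@R.T+o
E
python3 - <<'E'
from h import *
s=sense();print(s)
for n in ["top","side"]:
    im,d=eyes.snapshot(n);cv2.imwrite(f"pics/{n}0.png",im[...,::-1])
    np.savez(f"/tmp/{n}0.npz",im=im,d=d)
    if n=="top":
        for k in ["red_casting","blue_casting","red_corner","blue_corner","red_jig","blue_jig","wax_tin","beaker","dropper"]:
            print(k,[(np.round(r["xyz"]),round(r["confidence"],2)) for r in models.place_of(k,n)[:2]])
E
```

```text
{'time': 0.0, 'joint_pos': array([ 6.54649248e+01,  7.51519553e+00,  8.53324736e+01, -9.30878479e-04,
        8.72603977e+01, -4.89338951e+00]), 'qd': array([-0.04328253, -0.02675642,  0.06396771,  0.07725286,  0.03440219,
        0.08979677]), 'joint_efforts': array([ 1.08987944e-03, -5.69413126e+01, -5.00537968e+01, -1.66920868e-04,
        1.52138004e-02,  3.61003652e-05]), 'tool_pos': array([201.43346126, 564.57418623, 230.21290131]), 'tcp_rot': array([-1.79892248e+02, -8.29196834e-03,  1.60358352e+02]), 'ft_force': array([ 0.11034858, -0.21035226, -0.12109387]), 'wrist_torque': array([0.00169622, 0.03925578, 0.003713  ]), 'grip_force': 0.0, 'finger_gap': 85.31261195437013}
red_casting [(array([440., -89.,   1.]), 0.94)]
blue_casting [(array([434., 171.,  -4.]), 0.82)]
red_corner [(array([ 670., -236.,    8.]), 0.94)]
blue_corner [(array([652., 162.,  10.]), 0.85)]
red_jig [(array([ 620., -188.,   -1.]), 0.88)]
blue_jig [(array([604., 193.,   3.]), 0.75)]
wax_tin [(array([603.,  -3.,  -1.]), 0.58)]
beaker [(array([476., 333.,  -2.]), 0.9), (array([602., 194.,   6.]), 0.4)]
dropper [(array([ 475., -333.,   -5.]), 0.53)]
```

View pics/top0.png

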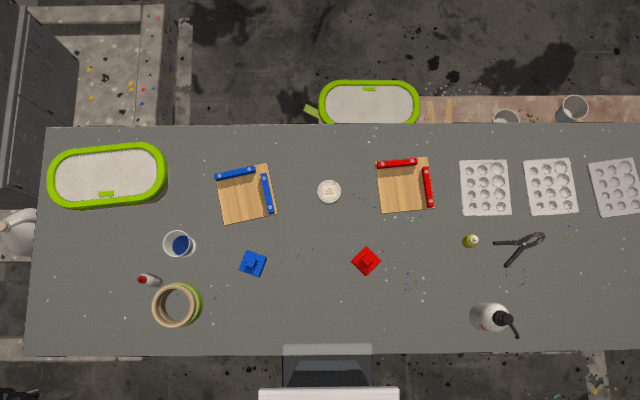

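View pics/side0.png

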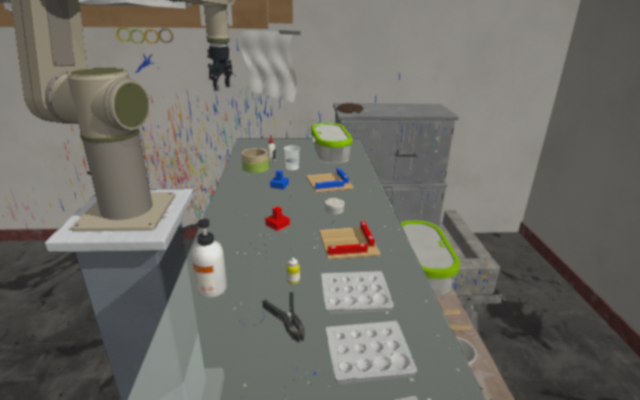

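```bash
python3 - <<'E'
from h import *
f=np.load("/tmp/top0.npz");im=f["im"];d=f["d"]
P=cloud("top",d,d>0);C=cv2.cvtColor(im,cv2.COLOR_RGB2HSV)[d>0]
print("table z",np.median(P[:,2]))
g={"red_casting":(440,-89),"blue_casting":(434,171)}
for k,c in g.items():
    m=np.hypot(P[:,0]-c[0],P[:,1]-c[1])<60
    for lo,hi in((48,62),(18,30)):
        q=P[m&(P[:,2]>lo)&(P[:,2]<hi)]
        if len(q)>5:
            r=cv2.minAreaRect(q[:,:2].astype(np.float32));print(k,lo,len(q),r,np.median(q[:,2]))
for k,c in {"red":(620,-188),"blue":(604,193)}.items():
    m=np.hypot(P[:,0]-c[0],P[:,1]-c[1])<100
    q=P[m&(P[:,2]>22)&(P[:,2]<36)]
    print(k,len(q),cv2.minAreaRect(q[:,:2].astype(np.float32)),np.median(q[:,2]))
    q=P[m&(P[:,2]>5)&(P[:,2]<36)]
    print(k,len(q),cv2.minAreaRect(q[:,:2].astype(np.float32)))
E
```

```text
table z -1.5157288807222358
red_casting 48 78 ((437.32025146484375, -88.67935943603516), (17.39340591430664, 19.921619415283203), 43.79524230957031) 54.95826339744622
red_casting 18 371 ((436.7452392578125, -88.00065612792969), (50.05499267578125, 49.40884017944336), 44.917110443115234) 24.955854300427518
blue_casting 48 86 ((433.67034912109375, 174.9336700439453), (20.676843643188477, 19.7305908203125), 71.31709289550781) 55.06532044781511
blue_casting 18 376 ((433.93914794921875, 174.876953125), (50.557247161865234, 50.005943298339844), 69.7544937133789) 25.131323700215376
red 514 ((640.9353637695312, -204.48745727539062), (168.74114990234375, 77.07992553710938), 50.76801681518555) 28.660256715193327
red 2841 ((620.6497192382812, -187.3836669921875), (185.54356384277344, 195.84161376953125), 13.70263957977295)
blue 509 ((624.8634643554688, 182.06411743164062), (168.1210479736328, 76.27819061279297), 57.29420471191406) 29.556680955937736
blue 2941 ((605.51123046875, 195.5557861328125), (190.83607482910156, 192.65872192382812), 80.02740478515625)
```

```bash
cat >> h.py <<'E'
from scipy.optimize import minimize
def fitL(q,c0,yaw0):
    "corner x,y,yaw of the jig from fence-top points"
    def dist(p):
        a=np.radians(p[2]);R=np.array([[np.cos(a),-np.sin(a)],[np.sin(a),np.cos(a)]])
        l=(q[:,:2]-p[:2])@R
        f=lambda l:np.hypot(np.maximum(0,np.abs(l[:,0]-7)-7),np.maximum(0,np.abs(l[:,1]+59)-49))
        return np.minimum(f(l),f(l[:,::-1]))
    def cost(p):
        # penalise points outside; also centre the points across the fence
        a=np.radians(p[2]);R=np.array([[np.cos(a),-np.sin(a)],[np.sin(a),np.cos(a)]])
        l=(q[:,:2]-p[:2])@R
        f=lambda l:np.hypot(l[:,0]-7,np.maximum(0,np.abs(l[:,1]+59)-49))
        return np.minimum(np.minimum(f(l),f(l[:,::-1])),15).__pow__(2).mean()
    b=min((minimize(cost,[c0[0],c0[1],y],method="Nelder-Mead",options=dict(xatol=.01,fatol=1e-5,maxiter=2000)) for y in (yaw0-8,yaw0,yaw0+8)),key=lambda r:r.fun)
    return b.x,b.fun
def plan(x,y,z,yaw,s=None):
    s=s or sense();R=Ro.from_euler('xyz',s["tcp_rot"],degrees=True)
    v=R.inv().apply(np.array([x,y,z])-s["tool_pos"])
    w=(R.inv()*Ro.from_euler('xyz',[180,0,yaw],degrees=True)).as_rotvec()
    print("shift",v.round(1),"turn",w.round(4),"len",np.linalg.norm(v).round(),"F",np.round(s["ft_force"],1),"gap",round(s["finger_gap"],1),"t",s["time"],"j",np.round(s["joint_pos"],0))
def down(d,k=1): pass
E
python3 - <<'E'
from h import *
f=np.load("/tmp/top0.npz");im=f["im"];d=f["d"]
hsv=cv2.cvtColor(im,cv2.COLOR_RGB2HSV).astype(int)
H,S=hsv[...,0],hsv[...,1]
for k,c,c0,m in (("red",(620,-188),(668,-235),((H<8)|(H>172))&(S>150)),("blue",(604,193),(652,162),(abs(H-112)<15)&(S>120))):
    P=cloud("top",d,m)
    P=P[(np.hypot(P[:,0]-c[0],P[:,1]-c[1])<110)&(P[:,2]>23)&(P[:,2]<36)]
    print(k,len(P),fitL(P,c0,-85))
plan(437,-88.5,230,135)
print(np.array(eyes.get_calibration("wrist")["mount"]).round(2))
E
```

```text
red 448 (array([ 668.86218747, -227.43965267,  -84.53203567]), np.float64(18.52666559338291))
blue 431 (array([654.97064073, 161.82998164, -77.67049078]), np.float64(17.20460420654655))
shift [-441.3 -536.5    1.3] turn [-0.      0.      0.4426] len 695.0 F [-0.6  1.2 -0.8] gap 85.4 t 0.55 j [65.  7. 85. -0. 87. -5.]
[[   0.     -0.95   -0.31   80.26]
 [   1.      0.     -0.      0.43]
 [   0.     -0.31    0.95 -142.46]
 [   0.      0.      0.      1.  ]]
```

apply_moves --pt "-30 -36 0 0 0 0" --pt "-30 -36 0 0 0 0" --pt "-30 -36 0 0 0 0" --pt "-30 -36 0 0 0 0" --pt "-30 -36 0 0 0 0"

```text
time: 1.18
tool_pos: [282.8, 343.8, 231.5]
tcp_rot: [180.0, 0.0, 160.4]
ft_force: [1.1, 0.4, -0.5]
finger_gap: 85.4
grip_force: 0.0
```

apply_moves --pt "-30 -36 0 0 0 0" --pt "-30 -36 0 0 0 0" --pt "-30 -36 0 0 0 0" --pt "-30 -36 0 0 0 0" --pt "-30 -36 0 0 0 0"

```text
time: 1.8
tool_pos: [363.6, 123.8, 231.6]
tcp_rot: [180.0, 0.1, 160.4]
ft_force: [1.2, -0.3, 0.4]
finger_gap: 85.4
grip_force: 0.0
```

apply_moves --pt "-30 -36 0 0 0 0" --pt "-30 -36 0 0 0 0" --pt "-20 -20 0 0 0 0.15" --pt "0 0 0 0 0 0.15" --pt "0 0 0 0 0 0.14"

```text
time: 2.42
tool_pos: [407.7, 11.1, 231.4]
tcp_rot: [180.0, 0.0, 134.8]
ft_force: [0.4, 0.1, -0.4]
finger_gap: 85.4
grip_force: 0.0
```

```bash
python3 - <<'E'
from h import *
plan(437,-88.5,200,135)
E
```

```text
shift [-91.3 -49.4  31.4] turn [ 0.0001  0.0001 -0.0035] len 108.0 F [ 0.4  0.1 -0.4] gap 85.4 t 2.425 j [ -6. -24. 114.   0.  90. -50.]
```

apply_moves --pt "-30 -16 10 0 0 0" --pt "-30 -16 10 0 0 0" --pt "-31 -17 11 0 0 0" --pt "0 0 0 0 0 0" --pt "0 0 0 0 0 0"

```text
time: 3.05
tool_pos: [437.5, -87.0, 200.5]
tcp_rot: [180.0, -0.0, 135.1]
ft_force: [-0.3, -0.2, 0.4]
finger_gap: 85.0
grip_force: 0.0
```

```bash
cat >> h.py <<'E'
def castlook(c,tag,zb=0):
    s=sense();im,d=eyes.snapshot("wrist");cv2.imwrite(f"pics/{tag}.png",im[...,::-1])
    hsv=cv2.cvtColor(im,cv2.COLOR_RGB2HSV).astype(int);H,S=hsv[...,0],hsv[...,1]
    m=((H<8)|(H>172))&(S>150) if c=="red" else (abs(H-112)<15)&(S>120)
    P=cloud("wrist",d,m,s)
    for lo,hi in((50,58),(20,28)):
        q=P[(P[:,2]>lo+zb)&(P[:,2]<hi+zb)]
        if len(q)>9: print(c,lo,len(q),cv2.minAreaRect(q[:,:2].astype(np.float32)),np.median(q[:,2]))
    return P
E
python3 - <<'E'
from h import *
castlook("red","w1")
plan(437,-88.5,28,135)
E
```

```text
red 50 422 ((435.651611328125, -90.04651641845703), (19.440744400024414, 20.479198455810547), 44.74293518066406) 53.9207383811941
red 20 2358 ((554.1431274414062, -130.88916015625), (157.15419006347656, 276.084716796875), 45.14401626586914) 24.258418211219293
shift [ -0.8  -1.8 172.7] turn [0.0004 0.0002 0.0029] len 173.0 F [-0.9 -0.3  0.3] gap 85.5 t 3.1 j [-18. -16. 111.   0.  85. -63.]
```

View pics/w1.png

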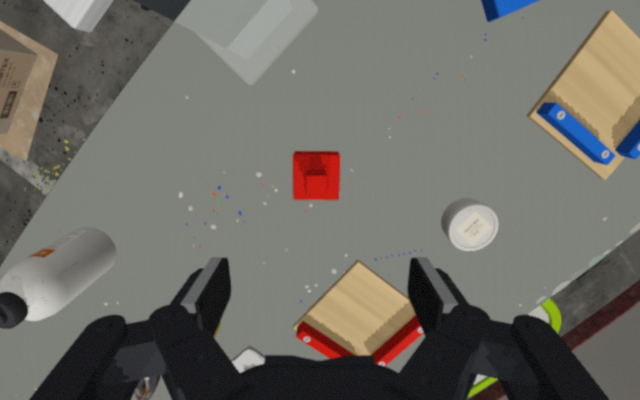

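apply_moves --pt "-1 -3 40 0 0 0" --pt "0 0 50 0 0 0" --pt "0 0 50 0 0 0" --pt "0 0 28 0 0 0" --pt "0 0 4 0 0 0" --fingers 60

```text
time: 3.72
tool_pos: [434.5, -88.7, 26.7]
tcp_rot: [-179.9, -0.2, 135.2]
ft_force: [-0.7, 0.4, 0.6]
finger_gap: 60.0
grip_force: 0.0
```

apply_moves --pt "0 0 0 0 0 0" --pt "0 0 0 0 0 0" --pt "0 0 0 0 0 0" --pt "0 0 0 0 0 0" --pt "0 0 0 0 0 0" --fingers 0 --grip_force 50

```text
time: 4.35
tool_pos: [438.0, -90.5, 30.3]
tcp_rot: [179.9, 0.2, 135.1]
ft_force: [0.3, 1.6, 7.7]
finger_gap: 19.1
grip_force: 50.5
```

apply_moves --pt "0 0 -20 0 0 0" --pt "0 0 -30 0 0 0" --pt "0 0 -30 0 0 0" --pt "0 0 -20 0 0 0" --pt "0 0 0 0 0 0"

```text
time: 4.97
tool_pos: [437.7, -90.6, 130.6]
tcp_rot: [179.9, 0.2, 135.1]
ft_force: [-1.1, -0.2, -1.4]
finger_gap: 18.7
grip_force: 49.4
```

```bash
python3 - <<'E'
from h import *
P=castlook("red","w2")
s=sense();R=Ro.from_euler('xyz',s["tcp_rot"],degrees=True)
b=R.inv().apply(P-s["tool_pos"]);b=b[np.hypot(b[:,0],b[:,1])<40]
print("casting block top in tool z",np.percentile(b[:,2],[5,50,95]),"x",np.percentile(b[:,0],[1,99]),"y",np.percentile(b[:,1],[1,99]))
F=P[(P[:,2]>22)&(P[:,2]<34)&(P[:,0]>520)]
print(len(F),fitL(F,(668,-228),-85) if len(F)>50 else 0)
plan(590,-187,130,95.5)
E
```

```text
red 20 77 ((667.6365966796875, -162.41500854492188), (14.196287155151367, 10.655853271484375), 18.504255294799805) 25.630046270364062
casting block top in tool z [-25.59353852   4.30973393  18.01777989] x [-7.18859202 26.5338118 ] y [-22.75949791  24.81939317]
106 (array([ 766.97398494, -166.77418313,    1.56748036]), np.float64(7.25431709315886))
shift [-176.8   39.5   -0.6] turn [0.0016 0.0016 0.6919] len 181.0 F [ 0.   0.5 -1.8] gap 18.6 t 5.025 j [-18. -13. 116.  -0.  77. -63.]
```

View pics/w2.png

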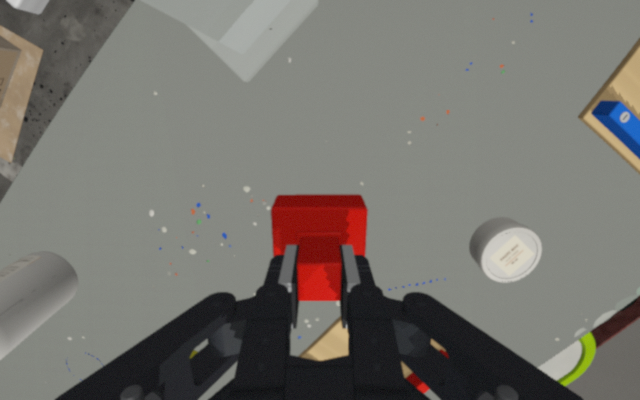

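apply_moves --pt "-39 12 0 0 0 0" --pt "-39 12 0 0 0 0" --pt "-39 12 0 0 0 0" --pt "-39 12 0 0 0 0" --pt "-39 11 0 0 0 0"

```text
time: 5.65
tool_pos: [616.2, -186.0, 126.0]
tcp_rot: [-179.9, -0.1, 135.2]
ft_force: [1.0, 0.6, -1.0]
finger_gap: 19.5
grip_force: 49.3
```

apply_moves --pt "0 0 10 0 0 0.173" --pt "0 0 20 0 0 0.173" --pt "0 0 20 0 0 0.173" --pt "0 0 10 0 0 0.173" --pt "0 0 0 0 0 0"

```text
time: 6.28
tool_pos: [614.0, -185.0, 65.1]
tcp_rot: [-179.7, -0.1, 95.6]
ft_force: [-0.1, 0.7, -1.0]
finger_gap: 19.0
grip_force: 49.3
```

```bash
python3 - <<'E'
from h import *
plan(619.8,-187,42,95.5)
E
```

```text
shift [-2.6  5.7 23.1] turn [-0.0045 -0.0022  0.0011] len 24.0 F [-0.1  0.7 -1. ] gap 19.0 t 6.275 j [-21.  21.  87.  -0.  72. -27.]
```

apply_moves --pt "-2 5 8 0 0 0" --pt "0 0 8 0 0 0" --pt "0 0 6 0 0 0" --pt "0 0 0 0 0 0" --pt "0 0 0 0 0 0"

```text
time: 6.9
tool_pos: [621.3, -187.3, 46.5]
tcp_rot: [180.0, 0.0, 95.5]
ft_force: [0.2, 1.0, -1.1]
finger_gap: 18.8
grip_force: 49.3
```

```bash
python3 - <<'E'
from h import *
im,d=eyes.snapshot("top")
cv2.imwrite("pics/t1.png",cv2.resize(im[130:240,340:470,::-1],None,fx=5,fy=5,interpolation=cv2.INTER_CUBIC))
plan(619.8,-187,40,95.5)
import time
for i in range(3): s=sense();print(s["tool_pos"].round(1),s["tcp_rot"].round(2))
E
```

```text
shift [ 0.5 -1.6  6.7] turn [0.0006 0.0003 0.0002] len 7.0 F [-0.7  0.1 -1. ] gap 18.9 t 6.95 j [-21.  23.  86.   0.  70. -27.]
[ 621.4 -187.3   46.7] [1.7997e+02 2.0000e-02 9.5510e+01]
[ 621.4 -187.3   46.7] [1.7997e+02 2.0000e-02 9.5510e+01]
[ 621.4 -187.3   46.7] [1.7997e+02 2.0000e-02 9.5510e+01]
```

View pics/t1.png

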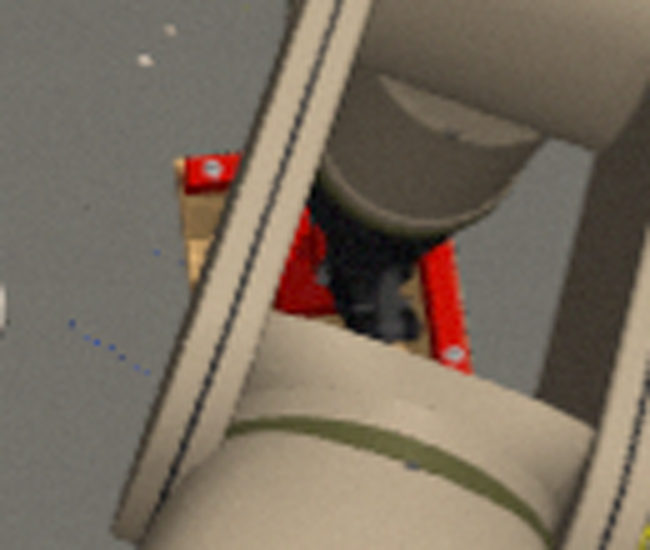

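apply_moves --pt "0 0 3 0 0 0" --pt "0 0 3 0 0 0" --pt "0 0 2 0 0 0" --pt "0 0 0 0 0 0" --pt "0 0 0 0 0 0"

```text
time: 7.58
tool_pos: [621.3, -187.3, 38.5]
tcp_rot: [180.0, 0.0, 95.5]
ft_force: [0.3, 1.2, 0.7]
finger_gap: 19.1
grip_force: 49.5
```

apply_moves --pt "0 0 0.7 0 0 0" --pt "0 0 0.7 0 0 0" --pt "0 0 0.6 0 0 0" --pt "0 0 0 0 0 0" --pt "0 0 0 0 0 0"

```text
time: 8.2
tool_pos: [622.2, -187.7, 38.4]
tcp_rot: [179.9, 0.1, 95.5]
ft_force: [-3.3, 2.9, 12.1]
finger_gap: 19.2
grip_force: 51.1
```

apply_moves --pt "0 0 -1.2 0 0 0" --pt "-4 4 0 0 0 0" --pt "-4 4 0 0 0 0" --pt "-4 4 0 0 0 0" --pt "0 0 0 0 0 0"

```text
time: 8.82
tool_pos: [635.3, -198.6, 38.4]
tcp_rot: [179.9, 0.0, 95.5]
ft_force: [1.4, 0.5, 5.5]
finger_gap: 19.2
grip_force: 50.2
```

apply_moves --pt "0 1 0 0 0 0" --pt "0 1 0 0 0 0" --pt "0 0.5 0 0 0 0" --pt "0 0 0 0 0 0" --pt "0 0 0 0 0 0"

```text
time: 9.45
tool_pos: [637.2, -198.4, 38.4]
tcp_rot: [180.0, 0.0, 95.5]
ft_force: [-2.0, 0.7, 6.6]
finger_gap: 19.2
grip_force: 50.4
```

apply_moves --pt "-2 1 0 0 0 0" --pt "-2 1 0 0 0 0" --pt "0 1 0 0 0 0" --pt "0 0 0 0 0 0" --pt "0 0 0 0 0 0"

```text
time: 10.07
tool_pos: [640.6, -201.8, 38.4]
tcp_rot: [180.0, 0.0, 95.5]
ft_force: [-1.9, 1.1, 6.4]
finger_gap: 19.0
grip_force: 50.5
```

apply_moves --pt "0 0.7 0 0 0 0" --pt "0 0.7 0 0 0 0" --pt "0 0.6 0 0 0 0" --pt "0 0 0 0 0 0" --pt "0 0 0 0 0 0"

```text
time: 10.7
tool_pos: [640.8, -201.8, 38.4]
tcp_rot: [-179.8, 0.0, 95.5]
ft_force: [-12.2, 0.9, 14.3]
finger_gap: 18.9
grip_force: 51.4
```

apply_moves --pt "0 -0.8 0 0 0 0" --pt "-1 0 0 0 0 0" --pt "-1 0 0 0 0 0" --pt "-1 0 0 0 0 0" --pt "0 0 0 0 0 0"

```text
time: 11.32
tool_pos: [640.9, -203.6, 38.5]
tcp_rot: [-179.9, -0.1, 95.5]
ft_force: [-9.3, 5.3, 13.6]
finger_gap: 19.3
grip_force: 51.3
```

apply_moves --pt "-0.6 0 0 0 0 0" --pt "-0.6 0 0 0 0 0" --pt "-0.5 0 0 0 0 0" --pt "0 0 0 0 0 0" --pt "0 0 0 0 0 0"

```text
time: 11.95
tool_pos: [641.1, -205.1, 38.5]
tcp_rot: [-179.9, -0.1, 95.5]
ft_force: [-9.4, 5.6, 13.4]
finger_gap: 19.7
grip_force: 51.3
```

apply_moves --pt "0 0 -0.6 0 0 0" --pt "-0.6 0 0 0 0 0" --pt "-0.6 0 0 0 0 0" --pt "-0.6 0 0 0 0 0" --pt "0 0 0 0 0 0"

```text
time: 12.58
tool_pos: [641.3, -207.2, 38.5]
tcp_rot: [-179.9, -0.1, 95.5]
ft_force: [-6.7, 4.1, 10.2]
finger_gap: 19.6
grip_force: 50.8
```

apply_moves --pt "-0.6 0 0 0 0 0" --pt "-0.6 0 0 0 0 0" --pt "-0.5 0 0 0 0 0" --pt "0 0 0 0 0 0" --pt "0 0 0 0 0 0"

```text
time: 13.2
tool_pos: [641.5, -208.9, 38.5]
tcp_rot: [-179.9, -0.1, 95.5]
ft_force: [-7.0, 3.7, 9.4]
finger_gap: 19.2
grip_force: 50.8
```

apply_moves --pt "-0.8 0 0 0 0 0" --pt "-0.8 0 0 0 0 0" --pt "-0.8 0 0 0 0 0" --pt "-0.6 0 0 0 0 0" --pt "0 0 0 0 0 0"

```text
time: 13.82
tool_pos: [641.5, -209.1, 38.6]
tcp_rot: [-179.9, -0.3, 95.6]
ft_force: [-9.8, 15.2, 15.2]
finger_gap: 19.1
grip_force: 51.5
```

```bash
python3 - <<'E'
from h import *
s=sense();im,d=eyes.snapshot("wrist")
cv2.imwrite("pics/w3.png",im[...,::-1])
plan(641.6,-213,38,95.5)
E
```

```text
shift [-3.9 -0.3  0.5] turn [-0.0026 -0.0052  0.0011] len 4.0 F [-10.6  14.3  14.5] gap 18.9 t 13.875 j [-23.  28.  81.   0.  71. -28.]
```

View pics/w3.png

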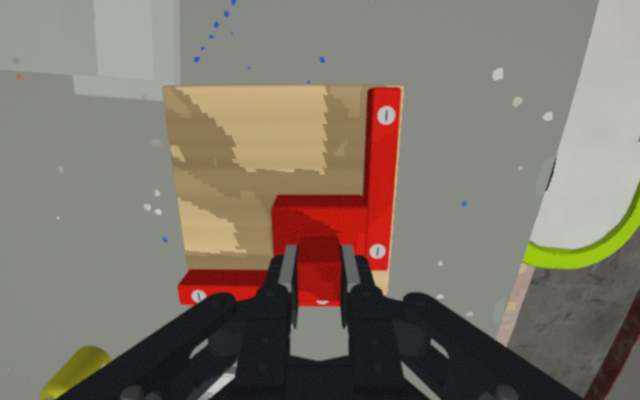

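apply_moves --pt "0.5 0 -0.8 0 0 0" --pt "0.6 -0.3 -0.6 0 0 0" --pt "0.5 -0.3 0 0 0 0" --pt "0 0 0 0 0 0" --pt "0 0 0 0 0 0"

```text
time: 14.5
tool_pos: [641.4, -209.1, 38.6]
tcp_rot: [-179.9, -0.2, 95.5]
ft_force: [0.6, 6.0, 0.2]
finger_gap: 19.0
grip_force: 49.6
```

apply_moves --pt "0 0.4 0.4 0 0 0" --pt "0 0.3 0 0 0 0" --pt "0 0 0 0 0 0" --pt "0 0 0 0 0 0" --pt "0 0 0 0 0 0"

```text
time: 15.12
tool_pos: [641.5, -209.1, 38.6]
tcp_rot: [-179.9, -0.2, 95.5]
ft_force: [-4.0, 6.9, 7.1]
finger_gap: 19.0
grip_force: 50.3
```

apply_moves --pt "0 0 0 0 0 0" --pt "0 0 0 0 0 0" --pt "0 0 0 0 0 0" --pt "0 0 0 0 0 0" --pt "0 0 0 0 0 0" --fingers 45

```text
time: 15.75
tool_pos: [642.4, -211.1, 39.1]
tcp_rot: [180.0, 0.0, 95.5]
ft_force: [0.9, 0.0, -0.3]
finger_gap: 45.2
grip_force: 0.0
```

apply_moves --pt "0 0 -10 0 0 0" --pt "0 0 -30 0 0 0" --pt "0 0 -40 0 0 0" --pt "0 0 -40 0 0 0" --pt "0 0 -10 0 0 0"

```text
time: 16.38
tool_pos: [644.5, -211.8, 174.4]
tcp_rot: [179.6, 0.2, 95.5]
ft_force: [0.3, 0.6, -0.7]
finger_gap: 44.9
grip_force: 0.0
```

```bash
python3 - <<'E'
from h import *
P=castlook("red","w4",8)
F=P[(P[:,2]>24.5)&(P[:,2]<29.5)&(P[:,0]>520)]
print(len(F),fitL(F,(668,-234),-84.5))
plan(433.8,174.9,170,160)
E
```

```text
red 50 528 ((640.6117553710938, -206.379150390625), (18.952199935913086, 19.766841888427734), 5.751770496368408) 61.948943751458685
red 20 3103 ((640.0540771484375, -205.49935913085938), (165.5355682373047, 75.06893157958984), 50.63871383666992) 31.406037289997585
2480 (array([ 667.36022113, -229.18297299,  -84.96635248]), np.float64(20.346380641553555))
shift [ 405.  -172.4    1.7] turn [ 0.0033  0.0058 -1.1257] len 440.0 F [1.  0.5 2. ] gap 44.8 t 16.425 j [-23.  21.  76.  -0.  83. -28.]
```

View pics/w4.png

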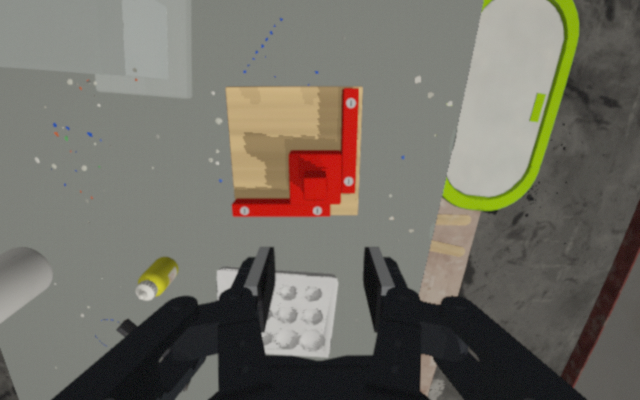

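apply_moves --pt "45 -19 0 0 0 0" --pt "45 -19 0 0 0 0" --pt "45 -19 0 0 0 0" --pt "45 -19 0 0 0 0" --pt "45 -19 0 0 0 0" --fingers 60

```text
time: 17.05
tool_pos: [524.5, 5.2, 167.7]
tcp_rot: [-179.9, -0.0, 95.5]
ft_force: [0.7, 1.2, 0.8]
finger_gap: 59.8
grip_force: 0.0
```

apply_moves --pt "45 -19 0 0 0 0" --pt "45 -19 0 0 0 0" --pt "45 -19 0 0 0 0" --pt "45 -20 0 0 0 0" --pt "0 0 0 0 0 0.14"

```text
time: 17.68
tool_pos: [429.9, 178.1, 167.8]
tcp_rot: [-179.9, -0.0, 87.6]
ft_force: [-0.3, -0.8, 0.3]
finger_gap: 59.9
grip_force: 0.0
```

apply_moves --pt "0 0 0 0 0 0.15" --pt "0 0 0 0 0 0.155" --pt "0 0 0 0 0 0" --pt "0 0 0 0 0 0" --pt "0 0 0 0 0 0"

```text
time: 18.3
tool_pos: [432.2, 175.6, 168.8]
tcp_rot: [-180.0, 0.0, 70.1]
ft_force: [-0.0, -1.3, -0.3]
finger_gap: 60.0
grip_force: 0.0
```

```bash
python3 - <<'E'
from h import *
P=castlook("blue","w5")
for lo,hi in((50,58),(20,28)):
    q=P[(np.hypot(P[:,0]-434,P[:,1]-175)<45)&(P[:,2]>lo)&(P[:,2]<hi)]
    print(lo,len(q),cv2.minAreaRect(q[:,:2].astype(np.float32)) if len(q)>5 else 0)
plan(433.8,174.9,30,70)
E
```

```text
blue 50 499 ((432.8007507324219, 174.1490020751953), (19.682777404785156, 19.236297607421875), 69.63276672363281) 53.9197622934264
blue 20 4300 ((535.0570068359375, 176.1917724609375), (263.20977783203125, 120.07805633544922), 16.212291717529297) 24.795605257741983
50 499 ((432.8007507324219, 174.1490020751953), (19.682777404785156, 19.236297607421875), 69.63276672363281)
20 1903 ((432.8752746582031, 174.0379180908203), (49.2506103515625, 49.25672149658203), 70.36915588378906)
shift [-1.000e-01  1.700e+00  1.389e+02] turn [-0.0003  0.0001  0.0014] len 139.0 F [ 0.1  0.1 -0.2] gap 59.9 t 18.35 j [ 16. -11. 110.   0.  81.  36.]
```

apply_moves --pt "-1 1 40 0 0 0" --pt "0 0 50 0 0 0" --pt "0 0 35 0 0 0" --pt "0 0 14 0 0 0" --pt "0 0 0 0 0 0"

```text
time: 18.98
tool_pos: [432.5, 174.3, 29.8]
tcp_rot: [-179.9, 0.0, 70.0]
ft_force: [0.4, 0.0, -0.0]
finger_gap: 60.0
grip_force: 0.0
```

apply_moves --pt "0 0 0 0 0 0" --pt "0 0 0 0 0 0" --pt "0 0 0 0 0 0" --pt "0 0 0 0 0 0" --pt "0 0 0 0 0 0" --fingers 0 --grip_force 50

```text
time: 19.6
tool_pos: [434.5, 174.8, 31.8]
tcp_rot: [179.9, -0.1, 70.0]
ft_force: [-0.0, 0.9, 7.6]
finger_gap: 18.8
grip_force: 50.6
```

apply_moves --pt "0 0 -20 0 0 0" --pt "0 0 -30 0 0 0" --pt "0 0 -30 0 0 0" --pt "0 0 -20 0 0 0" --pt "0 0 0 0 0 0"

```text
time: 20.23
tool_pos: [434.3, 174.8, 132.1]
tcp_rot: [179.8, -0.1, 70.0]
ft_force: [1.0, 0.1, -2.7]
finger_gap: 19.0
grip_force: 49.5
```

```bash
python3 - <<'E'
from h import *
c=np.array([654.97,161.83]);a=np.radians(-77.67)
R=np.array([[np.cos(a),-np.sin(a)],[np.sin(a),np.cos(a)]])
print("home",c+R@[-25,-25],"pre",c+R@[-43,-43])
p=c+R@[-43,-43]
plan(p[0],p[1],90,102.3)
E
```

```text
home [625.20810413 180.91479903] pre [603.7795391  194.65585433]
shift [ 76.5 152.3  42.8] turn [ 0.0039 -0.0014 -0.5636] len 176.0 F [ 1.   0.1 -2.7] gap 19.0 t 20.225 j [ 16. -10. 113.  -0.  77.  36.]
```

apply_moves --pt "15 30 0 0 0 0" --pt "15 30 0 0 0 0" --pt "15 30 0 0 0 0" --pt "15 31 0 0 0 0" --pt "16 31 0 0 0 0"

```text
time: 20.85
tool_pos: [601.9, 193.7, 128.0]
tcp_rot: [-179.9, 0.1, 70.0]
ft_force: [-0.1, -0.5, -0.9]
finger_gap: 19.0
grip_force: 49.5
```

apply_moves --pt "0 0 10 0 0 -0.141" --pt "0 0 15 0 0 -0.141" --pt "0 0 15 0 0 -0.141" --pt "0 0 10 0 0 -0.141" --pt "0 0 0 0 0 0"

```text
time: 21.48
tool_pos: [599.9, 193.4, 77.2]
tcp_rot: [-179.7, 0.0, 102.3]
ft_force: [-0.3, 0.2, -0.6]
finger_gap: 18.8
grip_force: 49.6
```

apply_moves --pt "0 0 10 0 0 0" --pt "0 0 12 0 0 0" --pt "0 0 0 0 0 0" --pt "0 0 0 0 0 0" --pt "0 0 0 0 0 0"

```text
time: 22.1
tool_pos: [602.2, 193.9, 58.7]
tcp_rot: [179.9, -0.0, 102.3]
ft_force: [1.1, -0.1, -1.8]
finger_gap: 19.2
grip_force: 49.7
```

```bash
python3 - <<'E'
from h import *
P=castlook("blue","w6")
F=P[(P[:,2]>24.5)&(P[:,2]<29.5)&(P[:,0]>520)]
print(len(F),fitL(F,(655,161),-77.7))
plan(603.8,194.7,43,102.3)
E
```

```text
blue 50 2846 ((599.7650146484375, 205.37371826171875), (48.96124267578125, 24.55229377746582), 11.751687049865723) 50.92602142064351
blue 20 2640 ((625.620361328125, 185.36476135253906), (160.40859985351562, 76.87062072753906), 57.48033142089844) 27.359527691357854
3721 (array([653.05516499, 159.734263  , -78.48105328]), np.float64(18.23182889154744))
shift [ 0.4  1.7 15.7] turn [0.001  0.     0.0002] len 16.0 F [ 0.9 -0.8 -1.7] gap 19.2 t 22.15 j [13. 20. 89. -0. 71.  1.]
```

View pics/w6.png

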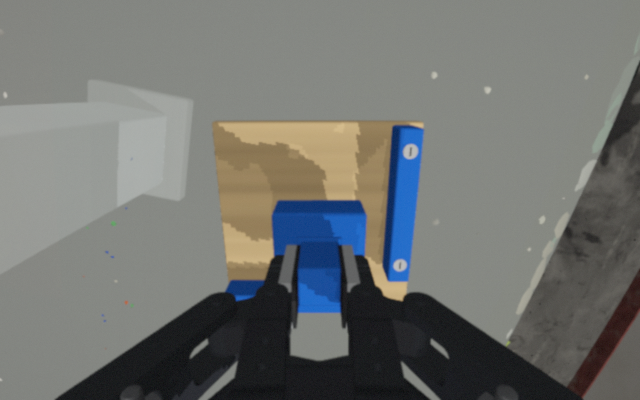

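apply_moves --pt "0 0 7 0 0 0.005" --pt "0 0 7 0 0 0" --pt "0 0 2 0 0 0" --pt "0 0 0 0 0 0" --pt "0 0 0 0 0 0"

```text
time: 22.78
tool_pos: [601.9, 193.9, 42.3]
tcp_rot: [180.0, 0.0, 102.0]
ft_force: [-0.5, 0.8, -1.2]
finger_gap: 19.3
grip_force: 49.7
```

apply_moves --pt "0 0 1 0 0 0" --pt "0 0 1 0 0 0" --pt "0 0 1 0 0 0" --pt "0 0 0 0 0 0" --pt "0 0 0 0 0 0"

```text
time: 23.4
tool_pos: [602.2, 193.9, 39.8]
tcp_rot: [180.0, 0.0, 102.0]
ft_force: [-1.9, -0.8, 6.1]
finger_gap: 18.8
grip_force: 50.5
```

apply_moves --pt "-4 4 0 0 0 0" --pt "-4 4 0 0 0 0" --pt "-4 4 0 0 0 0" --pt "0 2 0 0 0 0" --pt "0 0 0 0 0 0"

```text
time: 24.02
tool_pos: [618.7, 184.9, 39.8]
tcp_rot: [179.9, 0.0, 102.0]
ft_force: [-1.8, -1.1, 5.2]
finger_gap: 19.0
grip_force: 50.6
```

apply_moves --pt "0 1 0 0 0 0" --pt "0 1 0 0 0 0" --pt "0 0.6 0 0 0 0" --pt "0 0 0 0 0 0" --pt "0 0 0 0 0 0"

```text
time: 24.65
tool_pos: [621.0, 185.6, 39.8]
tcp_rot: [179.9, 0.0, 102.0]
ft_force: [-2.8, 0.8, 7.2]
finger_gap: 19.2
grip_force: 50.7
```

apply_moves --pt "0 0.8 0 0 0 0" --pt "0 0.6 0 0 0 0" --pt "0 0.6 0 0 0 0" --pt "0 0 0 0 0 0" --pt "0 0 0 0 0 0"

```text
time: 25.28
tool_pos: [622.9, 186.0, 39.8]
tcp_rot: [179.9, 0.0, 102.0]
ft_force: [-2.1, -0.8, 6.8]
finger_gap: 19.2
grip_force: 50.7
```

apply_moves --pt "0 0.8 0 0 0 0" --pt "0 0.8 0 0 0 0" --pt "0 0.6 0 0 0 0" --pt "0 0 0 0 0 0" --pt "0 0 0 0 0 0"

```text
time: 25.9
tool_pos: [623.5, 186.1, 39.9]
tcp_rot: [-179.9, 0.0, 102.0]
ft_force: [-11.0, -2.3, 13.3]
finger_gap: 19.0
grip_force: 51.7
```

apply_moves --pt "0 0.5 0 0 0 0" --pt "0 0.5 0 0 0 0" --pt "0 0.5 0 0 0 0" --pt "0 0 0 0 0 0" --pt "0 0 0 0 0 0"

```text
time: 26.52
tool_pos: [623.7, 186.2, 39.9]
tcp_rot: [-179.7, 0.0, 102.1]
ft_force: [-18.4, -4.9, 20.9]
finger_gap: 19.1
grip_force: 52.6
```

apply_moves --pt "0 -1 -0.3 0 0 0" --pt "0 -0.8 -0.3 0 0 0" --pt "-1 0 0 0 0 0" --pt "-1.5 0 0 0 0 0" --pt "-1.5 0 0 0 0 0"

```text
time: 27.15
tool_pos: [624.1, 183.5, 39.9]
tcp_rot: [-179.9, -0.1, 102.1]
ft_force: [-6.9, 3.0, 7.2]
finger_gap: 19.1
grip_force: 50.9
```

apply_moves --pt "-0.8 0 0 0 0 0" --pt "-0.8 0 0 0 0 0" --pt "-0.8 0 0 0 0 0" --pt "0 0 0 0 0 0" --pt "0 0 0 0 0 0"

```text
time: 27.78
tool_pos: [624.5, 181.7, 39.9]
tcp_rot: [-179.9, -0.1, 102.1]
ft_force: [-7.2, 4.6, 7.7]
finger_gap: 19.0
grip_force: 50.8
```

apply_moves --pt "-0.8 0 0 0 0 0" --pt "-0.8 0 0 0 0 0" --pt "-0.8 0 0 0 0 0" --pt "0 0 0 0 0 0" --pt "0 0 0 0 0 0"

```text
time: 28.4
tool_pos: [624.5, 181.5, 40.0]
tcp_rot: [-179.9, -0.3, 102.1]
ft_force: [-9.8, 14.0, 8.1]
finger_gap: 19.0
grip_force: 50.9
```

apply_moves --pt "-0.6 0 0 0 0 0" --pt "-0.6 0 0 0 0 0" --pt "-0.6 0 0 0 0 0" --pt "0 0 0 0 0 0" --pt "0 0 0 0 0 0"

```text
time: 29.02
tool_pos: [624.6, 181.3, 40.1]
tcp_rot: [-179.9, -0.4, 102.1]
ft_force: [-10.9, 19.4, 8.4]
finger_gap: 18.9
grip_force: 51.0
```

apply_moves --pt "0.8 0 0.3 0 0 0" --pt "0.8 0.3 0.2 0 0 0" --pt "0.7 0.2 0 0 0 0" --pt "0 0 0 0 0 0" --pt "0 0 0 0 0 0"

```text
time: 29.65
tool_pos: [624.6, 181.5, 40.0]
tcp_rot: [-179.9, -0.2, 102.1]
ft_force: [-13.2, 11.5, 13.5]
finger_gap: 19.1
grip_force: 51.8
```

```bash
python3 - <<'E'
from h import *
F=sense()["ft_force"];print(F,"A",-F@[.2045,-.979,0],"B",-F@[.979,.2045,0])
P=castlook("blue","w7",8)
plan(624.6,181.3,40,102)
E
```

```text
[-13.17750783  11.5459999   13.47313985] A 13.998334250511581 B 10.539623183573607
blue 50 1807 ((624.830322265625, 181.4251251220703), (45.94257354736328, 22.896257400512695), 12.000983238220215) 61.969429338302646
blue 20 5360 ((623.0386962890625, 181.51422119140625), (168.77410888671875, 74.75871276855469), 57.3017692565918) 31.51869622429615
shift [-0.2 -0.  -0. ] turn [-0.0026 -0.0043  0.002 ] len 0.0 F [-13.   11.2  13.9] gap 19.0 t 29.7 j [12. 24. 86.  0. 70. -1.]
```

View pics/w7.png

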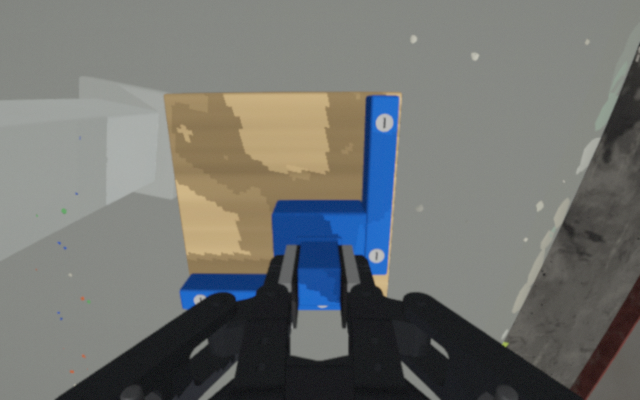

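apply_moves --pt "0.5 -0.2 -0.5 0 0 0" --pt "0.5 0 0 0 0 0" --pt "0 0 0 0 0 0" --pt "0 0 0 0 0 0" --pt "0 0 0 0 0 0"

```text
time: 30.32
tool_pos: [624.5, 181.6, 40.0]
tcp_rot: [-179.9, -0.2, 102.1]
ft_force: [-9.0, 7.8, 9.0]
finger_gap: 19.1
grip_force: 51.1
```

apply_moves --pt "0 0 0 0 0 0" --pt "0 0 0 0 0 0" --pt "0 0 0 0 0 0" --pt "0 0 0 0 0 0" --pt "0 0 0 0 0 0"

```text
time: 30.95
tool_pos: [624.5, 181.5, 40.0]
tcp_rot: [-179.9, -0.2, 102.1]
ft_force: [-10.2, 7.8, 9.5]
finger_gap: 18.9
grip_force: 51.1
```

```bash
python3 -c "
from bench import job
print(job.hand_in())"
```

```text
the job is handed in; nothing more can be done
None
```

The red casting is set in the red jig against both fences and released. The blue casting is in the blue jig, still gripped and pressed at about 8–10 N on each fence. I handed the job in at about 31 s; the hand-in returned no verdict.

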